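# Seat the flat-footed finial in the drilling jig

## Task

One of the three turned wooden finials on the bench has a foot with one flat side. Pick it up by its stem, turn it so that the flat lies along the straight side of the recess in the wooden drilling jig, and lower it well down into the recess before letting go, so that it ends up standing upright on the recess's floor (do not drop it in from above). Leave the other two finials standing where they are.

Things in the scene. Friction and masses are not known exactly. Their poses are not given: they have to be found in the camera images.
- finial_center (a point): Finial to seat: pale wood, 96 mm tall, upright. Foot: disc 80 mm across, 20 mm thick, one side cut off straight 20 mm from the axis. Above its underside: bead 38 mm wide at 20-28 mm; straight round stem 30 mm thick at 28-68 mm (grip here, any direction); neck; 25 mm button. 0.15 kg. Point: on the axis, 48 mm above the underside; z up, x horizontal, out through the middle of the flat.
- recess (a point): Round recess 92 mm across, 18 mm deep, in the jig (fixed plywood block 140 x 140 x 28 mm, dark floor in the recess); one side closed by a straight brown wooden stop 27 mm from the axis, its top 29 mm above the bench. 6-7 mm play round the foot. Point: on the recess's axis at its floor, 10 mm above the bench; z up, x horizontal, towards the stop. The finial fits only with its x along this x.
- round_finial_center (a point): Bystander: finial of the same wood, height and stem, its foot a full round disc 80 mm across. Point: on its axis, 48 mm above its underside. Does not fit the recess.
- square_finial_center (a point): Bystander: finial of the same wood, height and stem, its foot 72 x 72 mm square. Point: on its axis, 48 mm above its underside. Does not fit the recess.
Mind the look-alikes: they are no part of the job. Leave any red look-alike of the part that bears finial_center alone.

How it is judged:
On the way:
1. the gripper, still holding the finial, has lowered its foot into the recess, to within 12 mm of the floor (z of finial_center in the frame of recess below 0.06 m and horizontal distance between finial_center and recess below 0.015 m and angle between the x axis of finial_center and the x axis of recess, either way round below 0.4 rad and contact force between the fingers and finial above 0.5 N), for 0.1 s.
At the end, for the whole second after the job is handed in: The flat-footed finial stands upright (within 6 degrees), released and at rest on the floor of the jig's recess (within 4 mm of fully down, 15 mm of centred), its flat along the recess's straight side within 20 degrees; the other two finials are within 30 mm of where they stood (z of finial_center in the frame of recess between 0.044 and 0.052 m and horizontal distance between finial_center and recess below 0.015 m and angle between the x axis of finial_center and the x axis of recess, either way round below 0.35 rad and angle between finial_center's own z axis and vertical below 0.1 rad and linear speed of finial below 0.02 m/s and distance of each of round_finial_center, square_finial_center from where it was at the start of the episode below 0.03 m); the robot touches nothing.
It fails at once if the round-footed finial is knocked or carried more than 30 mm from its place (distance of round_finial_center from where it was at the start of the episode above 0.03 m).
It fails at once if the square-footed finial is knocked or carried more than 30 mm from its place (distance of square_finial_center from where it was at the start of the episode above 0.03 m).
It also fails if it takes over 35 s, if anything falls off the work surface, if the arm or the gripper's body presses on something with over 40 N, if the wrist force passes 120 N, or if a joint passes its speed limit or range.

## Robot

A 7-joint arm with a two-finger parallel gripper is mounted at the origin on the work surface. World frame = base frame: x ahead of the robot, y to its left, z up, the work surface at z = 0. Lengths are in m, angles in rad, forces in N, time in s.
With the tool pointing down it reaches from about 0.425 to 0.825 m from the base axis. Payload 3.6 kg.
Tool frame: the origin (TCP) lies between the finger pads; the fingertips stand 25 mm ahead of it and the grasp point (between the pads) lies 6 mm ahead of it; y points along the fingers, x is the direction in which the jaws open and shut, and the axes are right-handed (so a half turn about y gives the same grasp; the last joint's range is limited). The gripper opens to 93 mm and grips with 3 to 60 N. Pads are 15 mm wide; open, the fingers measure 128 mm over their backs; the gripper's body (75 mm by 188 mm) begins 65 mm behind the grasp point.
Start: joints at [-0.026, 0.615, -0.013, 1.423, 0.008, 1.103, -0.04], TCP at [0.65, 0, 0.244] pointing down, gripper open.
Joint ranges: [-3.12, 3.12], [-0.3, 2.06], [-1.34, 1.32], [0.26, 2.42], [-1.36, 4.5], [0.01, 1.98], [-2.84, 2.84]. Speed limits (rad/s): [2.79, 2.79, 3.14, 3.14, 3.14, 3.14, 3.14].

## Interface

Orientations are given as a unit quaternion [x, y, z, w].
In Python, from station import r gives the robot as it stands.
- The arm moves only by the tool apply_moves, never from a script. Its argument "steps" is a list of rows, each a list of 5 numbers: the shift along the tool's x, y, z in units of 50 mm (1.0 is 50 mm), then the turn about the tool's y in degrees, then the closure, from 0 (fully open) to 1 (shut). In form: [[dx, dy, dz, roll, gripper], ...]. A call has exactly 10 rows; each row shifts and turns the commanded pose from where the row before left it, along the tool's axes as they then stand; what a row does not reach is not made up. A row lasts 1/10 s, in which the tool goes at most 50 mm and 8.59 degrees, less where a joint would pass 70% of its speed; a pose out of reach is approached as far as the arm can. A call is refused whole if a number of a shift passes 1 or a number of a turn 8.59, either way. A call with a gripper value outside its range is refused whole. The fingers move at their own pace and stop on an object; "newtons" is the grip in N (left out, the last holds). Time passes only in rows, so rows that do not move let the fingers close, or fill a call up. It gives the time, the measured TCP pose, the force and the opening at its end, in the units of the state.
- r.sense(): the state, without advancing time (a new reading comes with each control period).
- r.get_image(name): name is "scene" or "side" or "wrist"; returns the picture (384x512x3 uint8, red, green, blue); there is no depth.
- r.camera_model(name): a dict with "fov_y" (degrees; the focal length in pixels is half the picture's height over the tangent of half this angle, whatever the lens; pixels are square), "cx", "cy" (the principal point, pixels), "D" ([k1, k2, p1, p2, k3] as OpenCV has them; the pictures are not rectified), "position" and "orientation" of the camera in the world. Camera axes: x right, y up, looking along -z (the intrinsics and any distortion apply to the point x, -y, -z); pixel columns grow to the right and rows downward; lengths in m; the calibration is good to about 2 mm. A picture is of the moment at which its call begins: read the wrist's pose just before it. camera_model takes no time and is no camera call; for the wrist camera it gives the pose at the moment of the call.
- r.finish_job(): hands the job in, once; it reports no verdict.
The state is a dict: "time": time; "joint_pos": joint angles; "joint_vel": joint speeds; "tau": joint torques, N m; "tcp_pos": TCP position; "orientation": TCP orientation; "wrist_force": force on the tool from outside, world axes, zero at the start; "wrist_torque": the same for the moment, N m; "finger_gap": opening from 0.0 (shut) to 1.0 (fully open).
Only numpy, scipy, OpenCV 4.12 (cv2) and the standard library are available. Lean on these libraries where they do the work, as an engineer would, in place of code of your own. Each camera call takes 0.05 s, during which the arm holds its last target.

## Working session

There is one attempt and no reset: what is moved stays moved. The work goes in short steps, Python scripts to look and compute and a tool call to move; the robot and the scene stay as the last step left them, time stands still between calls to the robot, and variables do not carry over. Pictures are saved under pics/ and viewed, and the job is handed in when it is done.

Besides the shell and the picture viewer there is one more tool, called after "Call:" by a JSON object that holds its "api" and its "payload". apply_moves: Moves the arm, as the interface text tells. Its arguments: {"type":"object","properties":{"steps":{"type":"array","items":{"type":"array","items":{"type":"number"}}},"newtons":{"type":"number"}},"required":["steps"]}

```bash
mkdir -p pics; ls; python3 - <<'E'
from station import r
import cv2,json
s=r.sense();print(s['time'],s['tcp_pos'],s['orientation'],s['finger_gap'])
for n in ['scene','side','wrist']:
    print(n,r.camera_model(n))
    cv2.imwrite(f'pics/{n}0.png',r.get_image(n)[:,:,::-1])
E
```

```text
pics
0.0 [6.49289694e-01 3.85730831e-05 2.42518464e-01] [ 0.70711222 -0.00084934 -0.00091269 -0.70710024] 0.9990891726831226
scene {'fov_y': 47.92485381263781, 'cx': 257.40320059786467, 'cy': 196.3375630059444, 'D': array([-0.04057532,  0.        ,  0.        ,  0.        ,  0.        ]), 'position': array([ 0.98393183, -0.06932572,  0.92190799]), 'orientation': array([0.20345319, 0.14961645, 0.56208924, 0.78757692])}
side {'fov_y': 43.11960288939396, 'cx': 262.3948706299834, 'cy': 191.63260137170198, 'D': array([-0.20945087,  0.        ,  0.        ,  0.        ,  0.        ]), 'position': array([0.46595574, 1.03646484, 0.95994147]), 'orientation': array([-0.00849065,  0.39216339,  0.91952955, -0.02451915])}
wrist {'fov_y': 66.26199768968287, 'cx': 255.19424055355637, 'cy': 185.57273790453573, 'D': array([-0.05915091,  0.        ,  0.        ,  0.        ,  0.        ]), 'position': array([0.64940565, 0.08257814, 0.38389937]), 'orientation': array([-1.48471834e-01,  1.51332021e-03, -4.53051771e-05,  9.88915478e-01])}
```

View pics/scene0.png

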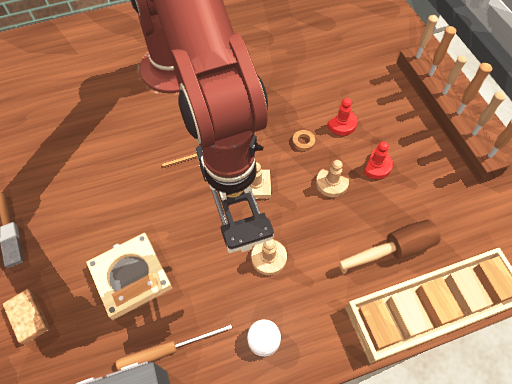

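View pics/side0.png

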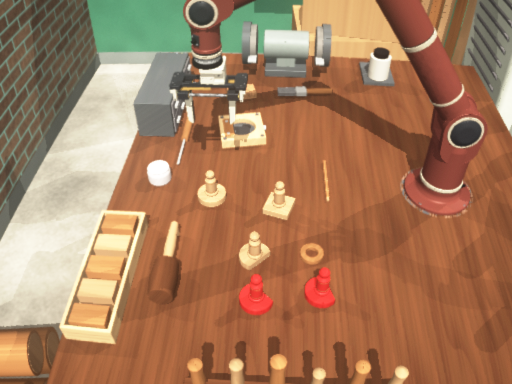

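View pics/wrist0.png

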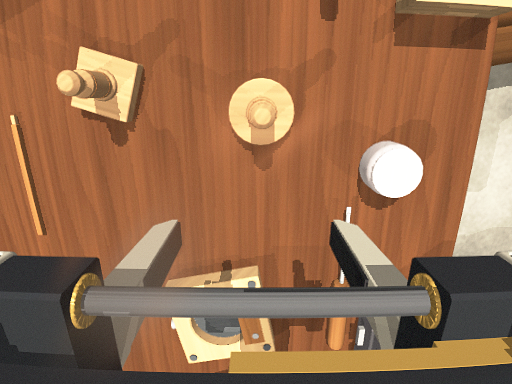

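```bash
python3 - <<'E'
import cv2,numpy as np
a=cv2.imread('pics/scene0.png');b=cv2.imread('pics/side0.png')
c1=cv2.resize(a[150:210,300:365],(390,360),interpolation=cv2.INTER_CUBIC)
c2=cv2.resize(b[220:280,225:290],(390,360),interpolation=cv2.INTER_CUBIC)
cv2.imwrite('pics/c1.png',np.hstack([c1,c2]))
c3=cv2.resize(a[225:325,75:180],(400,381),interpolation=cv2.INTER_CUBIC)
c4=cv2.resize(b[100:160,205:285],(400,300),interpolation=cv2.INTER_CUBIC)
c4=cv2.copyMakeBorder(c4,0,81,0,0,cv2.BORDER_CONSTANT)
cv2.imwrite('pics/c2.png',np.hstack([c3,c4]))
E
```

```text
(no output)
```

View pics/c1.png

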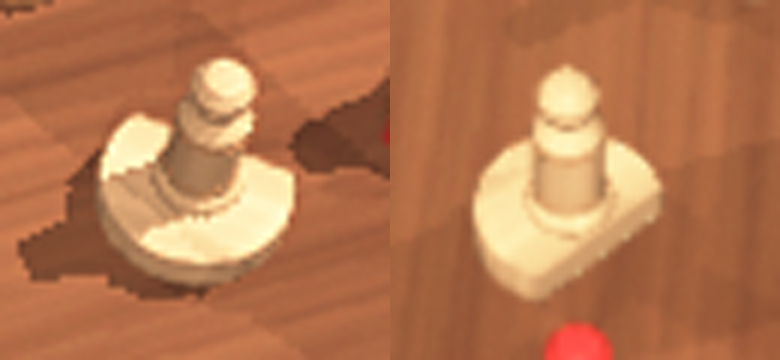

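View pics/c2.png

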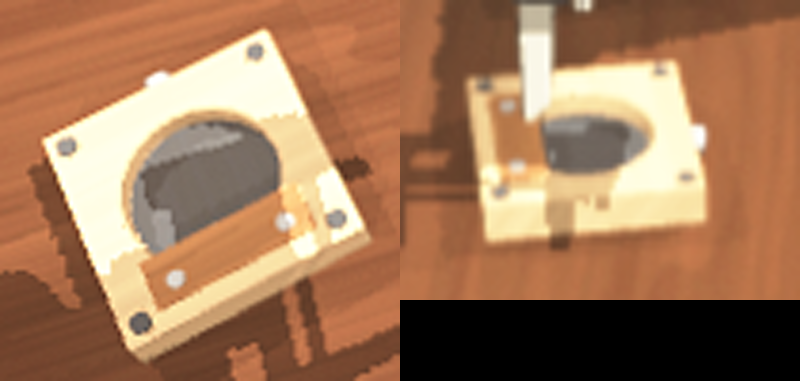

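```bash
cat > h.py <<'E'
import numpy as np,cv2
from scipy.spatial.transform import Rotation as R
def KD(m):
    f=192/np.tan(np.radians(m['fov_y'])/2)
    return np.array([[f,0,m['cx']],[0,f,m['cy']],[0,0,1]]),np.array(m['D'])
def proj(m,P):
    K,D=KD(m);q=R.from_quat(m['orientation']).inv().apply(np.atleast_2d(P)-m['position'])*[1,-1,-1]
    return cv2.projectPoints(q.reshape(-1,1,3),np.zeros(3),np.zeros(3),K,D)[0].reshape(-1,2)
def onz(m,uv,z):
    K,D=KD(m);n=cv2.undistortPoints(np.array(uv,float).reshape(-1,1,2),K,D).reshape(-1,2)
    d=R.from_quat(m['orientation']).apply(np.c_[n[:,0],-n[:,1],-np.ones(len(n))])
    return m['position']+d*((z-m['position'][2])/d[:,2])[:,None]
def fin_wire(x,y,t):
    a0=np.arccos(.5);a=np.linspace(a0,2*np.pi-a0,40)
    out=[]
    for z in (0,.02): out.append((np.r_[.04*np.cos(a),.04*np.cos(a0)],np.r_[.04*np.sin(a),.04*np.sin(a0)],z))
    a=np.linspace(0,2*np.pi,30)
    for rr,z in((.019,.028),(.015,.03),(.015,.068),(.0125,.088)): out.append((rr*np.cos(a),rr*np.sin(a),z))
    c,s=np.cos(t),np.sin(t)
    return [np.c_[x+c*X-s*Y,y+s*X+c*Y,np.full(len(X),z)] for X,Y,z in out]
def jig_wire(x,y,t):
    a=np.linspace(0,2*np.pi,60);out=[]
    q=np.array([[-.07,-.07],[.07,-.07],[.07,.07],[-.07,.07],[-.07,-.07]])
    out+=[(q[:,0],q[:,1],.028),(q[:,0],q[:,1],0.)]
    out.append((.046*np.cos(a),.046*np.sin(a),.028))
    out.append((np.array([.027,.027]),np.array([-.04,.04]),.029))
    c,s=np.cos(t),np.sin(t)
    return [np.c_[x+c*X-s*Y,y+s*X+c*Y,np.full(len(X),z)] for X,Y,z in out]
def draw(im,m,W,crop,sc,col=(255,0,0)):
    u0,v0,u1,v1=crop
    o=cv2.resize(im[v0:v1,u0:u1],None,fx=sc,fy=sc,interpolation=cv2.INTER_CUBIC)
    for w in W:
        p=(proj(m,w)-[u0,v0]+.5)*sc-.5
        cv2.polylines(o,[np.round(p).astype(int).reshape(-1,1,2)],False,col,1,cv2.LINE_AA)
    return o
E
python3 - <<'E'
from station import r
from h import *
ms,md=r.camera_model('scene'),r.camera_model('side')
print('flat scene',onz(ms,[[323.8,168.8],[349,179.2]],.02)[:,:2])
print('flat side',onz(md,[[249.2,269.8],[270.2,254.5]],0)[:,:2])
# button top side(254+..)  crops
print('button scene',onz(ms,[[300+223/6,150+85/6]],.088), 'side',onz(md,[[225+178/6,220+92/6]],.088))
f=400/105
pc=lambda L:[[75+a/f,225+b/f] for a,b in L]
print('jig scene',onz(ms,pc([[42,138],[265,30],[371,240],[135,345]]),.028)[:,:2])
ps=lambda L:[[205+(a-400)/5,100+b/5] for a,b in L]
print('jig side',onz(md,ps([[467,77],[678,62],[706,190],[486,213]]),.028)[:,:2])
print('round',onz(ms,[[269,240]],.088)[:,:2],onz(md,[[210,176]],.088)[:,:2],'sq',onz(md,[[280,186]],.088)[:,:2])
print('reds',onz(md,[[256,281],[323,271]],.088)[:,:2])
E
```

```text
flat scene [[0.48363167 0.26911393]
 [0.5316903  0.31553478]]
flat side [[0.53227566 0.31564247]
 [0.48275964 0.26465874]]
button scene [[0.51972022 0.27782405 0.088     ]] side [[0.52040603 0.27924183 0.088     ]]
jig scene [[ 0.5397775  -0.32424335]
 [ 0.51432158 -0.1867993 ]
 [ 0.66060925 -0.15671867]
 [ 0.67657095 -0.29287358]]
jig side [[ 0.67851332 -0.29279492]
 [ 0.5387917  -0.31762908]
 [ 0.51352501 -0.17746365]
 [ 0.64894773 -0.14670871]]
round [[0.64718766 0.06528445]] [[0.65359726 0.07580217]] sq [[0.46480765 0.1047017 ]]
reds [[0.50919835 0.41147035]
 [0.36145007 0.37678415]]
```

```bash
python3 - <<'E'
from station import r
from h import *
ms,md=r.camera_model('scene'),r.camera_model('side')
a=cv2.imread('pics/scene0.png');b=cv2.imread('pics/side0.png')
F=fin_wire(.5208,.278,np.radians(134.5));J=jig_wire(.597,-.236,np.radians(10.5))
o=np.hstack([draw(a,ms,F,(300,150,365,205),6),draw(b,md,F,(225,225,290,280),6)])
cv2.imwrite('pics/o1.png',o)
o=np.hstack([draw(a,ms,J,(75,225,180,325),4),draw(b,md,J,(195,80,290,180),4)])
cv2.imwrite('pics/o2.png',o)
E
```

```text
(no output)
```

View pics/o1.png

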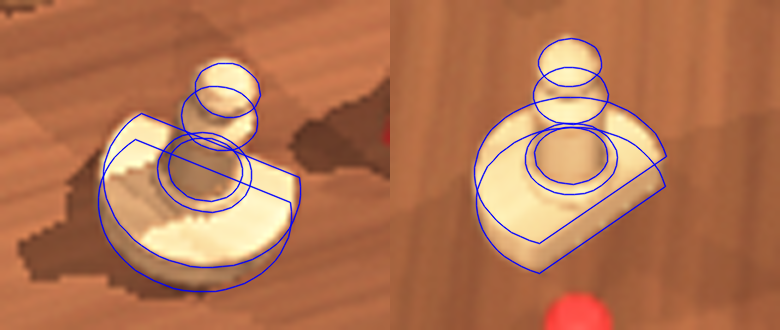

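View pics/o2.png

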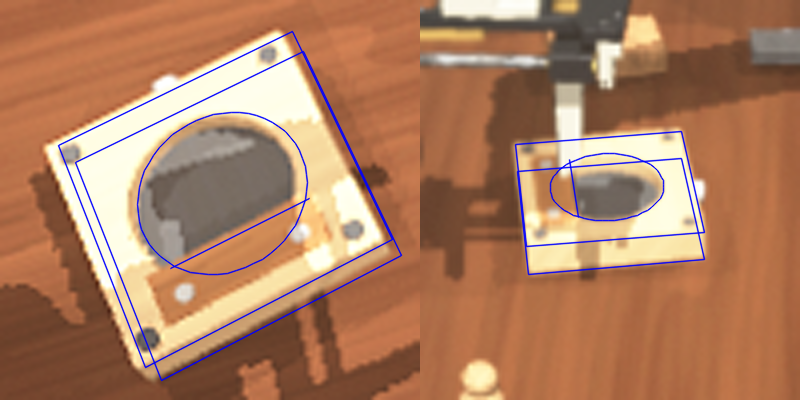

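```bash
python3 - <<'E'
from station import r
from h import *
mw=r.camera_model('wrist')
a=cv2.imread('pics/wrist0.png')
o=draw(a,mw,jig_wire(.597,-.234,np.radians(10.5)),(150,250,290,375),5)
o=draw(a,mw,[],(150,250,290,375),5)
for y,c in((-.234,(255,0,0)),(-.240,(0,0,255))):
    for w in jig_wire(.597,y,np.radians(10.5)):
        p=(proj(mw,w)-[150,250]+.5)*5-.5
        cv2.polylines(o,[np.round(p).astype(int).reshape(-1,1,2)],False,c,1,cv2.LINE_AA)
cv2.imwrite('pics/o3.png',o)
E
```

```text
(no output)
```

View pics/o3.png

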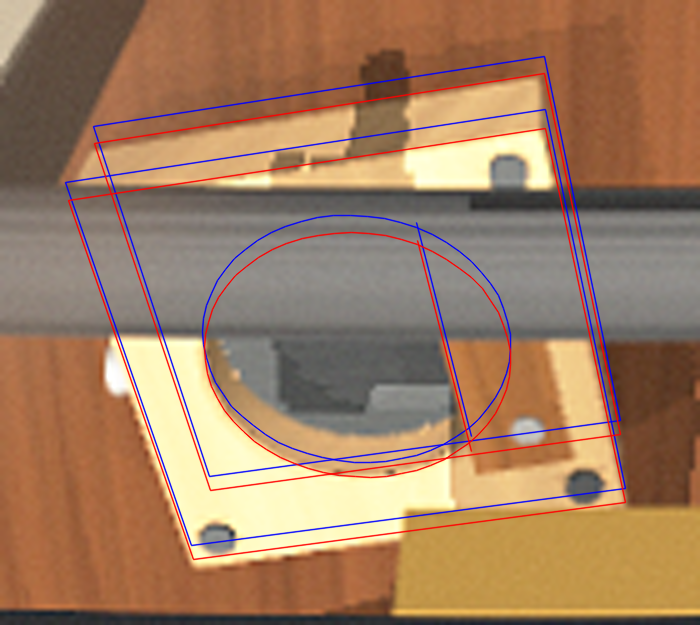

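The candidates are:
- **Flat-footed finial:** scene (332,180), side (254,250).
- **Round foot:** scene (268,258).
- **Square foot:** scene (262,180), side (280,200).
- **Two red look-alikes:** scene (345,118) and (380,160).

The close crop shows one straight chord on the pale foot at scene (332,180), so that is the one. It stands at about (0.5207, 0.278) with its flat facing 134.5°. The jig is at about (0.597, -0.240) with its x axis at 10.5°.

Call:
{"api": "apply_moves", "payload": {"steps": [[-0.15, 0, 0.3, 0, 0], [-0.3, 0, 0.6, 0, 0], [-0.3, 0, 0.65, 0, 0], [-0.3, 0, 0.65, 0, 0], [-0.3, 0, 0.65, 0, 0], [-0.3, 0, 0.65, 0, 0], [-0.3, 0, 0.65, 0, 0], [-0.3, 0, 0.65, 0, 0], [-0.2, 0, 0.5, 0, 0], [-0.12, 0, 0.26, 0, 0]], "newtons": 25}}

```text
time: 1.15
tcp_pos: [0.5185, 0.2823, 0.2436]
orientation: [-0.706, -0.002, 0.003, 0.708]
wrist_force: [-0.2, 0.3, 0.2]
finger_gap: 0.998
```

```bash
python3 - <<'E'
from station import r
from h import *
s=r.sense();m=r.camera_model('wrist');im=r.get_image('wrist')[:,:,::-1].copy()
print(s['tcp_pos'],R.from_quat(s['orientation']).as_matrix().round(4),s['joint_pos'])
F=fin_wire(.5207,.278,np.radians(134.5))
cv2.imwrite('pics/w1.png',draw(im,m,F,(0,0,512,384),1.5))
E
```

```text
[0.51852235 0.28233722 0.24363939] [[ 1.     -0.0017 -0.006 ]
 [ 0.006   0.0021  1.    ]
 [-0.0017 -1.      0.0021]] [-0.51176347  0.5206738  -0.03572146  1.60346619  0.01768694  1.01815428
 -0.5460717 ]
```

View pics/w1.png

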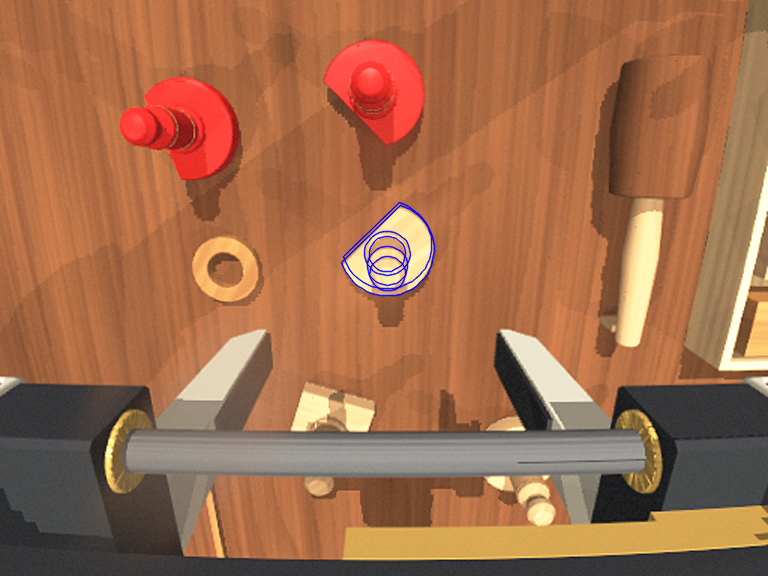

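The wire model lies on the flat-footed finial in the wrist view, at about (388,250), so the position holds. I'll centre and descend.

Call:
{"api": "apply_moves", "payload": {"steps": [[0.04, 0.2, -0.08, 0, 0], [0, 0.5, 0, 0, 0], [0, 0.5, 0, 0, 0], [0, 0.5, 0, 0, 0], [0, 0.5, 0, 0, 0], [0, 0.4, 0, 0, 0], [0, 0.2, 0, 0, 0], [0, 0, 0, 0, 0], [0, 0, 0, 0, 0], [0, 0, 0, 0, 0]]}}

```text
time: 2.2
tcp_pos: [0.5244, 0.274, 0.1048]
orientation: [-0.707, -0.001, -0.001, 0.707]
wrist_force: [0.1, 1.5, -0.3]
finger_gap: 1.0
```

```bash
python3 - <<'E'
from station import r
from h import *
s=r.sense();m=r.camera_model('wrist');im=r.get_image('wrist')[:,:,::-1].copy()
print(s['tcp_pos'],s['wrist_force'])
F=fin_wire(.5207,.278,np.radians(134.5))
cv2.imwrite('pics/w2.png',draw(im,m,F,(0,0,512,384),1.5))
E
```

```text
[0.52444543 0.27396248 0.10479762] [ 0.05943732  1.48875987 -0.28865851]
```

View pics/w2.png

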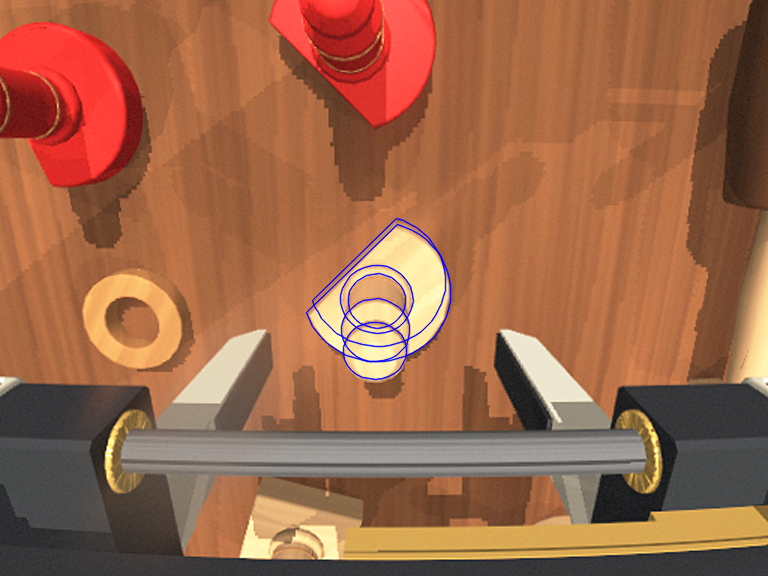

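Call:
{"api": "apply_moves", "payload": {"steps": [[-0.07, 0, 0.08, 0, 0], [0, 0.2, 0, 0, 0], [0, 0.3, 0, 0, 0], [0, 0.3, 0, 0, 0], [0, 0.14, 0, 0, 0], [0, 0, 0, 0, 0], [0, 0, 0, 0, 0], [0, 0, 0, 0, 0], [0, 0, 0, 0, 0], [0, 0, 0, 0, 0]]}}

```text
time: 3.25
tcp_pos: [0.5202, 0.2782, 0.0572]
orientation: [-0.707, -0.0, -0.0, 0.707]
wrist_force: [0.1, -0.2, -0.7]
finger_gap: 1.001
```

Call:
{"api": "apply_moves", "payload": {"steps": [[0, 0, 0, 0, 0.4], [0, 0, 0, 0, 0.6], [0, 0, 0, 0, 0.8], [0, 0, 0, 0, 1], [0, 0, 0, 0, 1], [0, 0, 0, 0, 1], [0, 0, 0, 0, 1], [0, 0, 0, 0, 1], [0, 0, 0, 0, 1], [0, 0, 0, 0, 1]], "newtons": 25}}

```text
time: 4.25
tcp_pos: [0.5203, 0.2781, 0.0567]
orientation: [-0.707, -0.0, -0.0, 0.707]
wrist_force: [0.6, 0.5, -0.4]
finger_gap: 0.32
```

Call:
{"api": "apply_moves", "payload": {"steps": [[0, -0.15, 0, 0, 1], [0, -0.3, 0, 0, 1], [0, -0.4, 0, 0, 1], [0, -0.5, 0, 0, 1], [0, -0.5, 0, 0, 1], [0, -0.5, 0, 0, 1], [0, -0.4, 0, 0, 1], [0, -0.25, 0, 0, 1], [0, 0, 0, 0, 1], [0, 0, 0, 0, 1]]}}

```text
time: 5.25
tcp_pos: [0.5193, 0.2777, 0.206]
orientation: [0.707, -0.0, -0.001, -0.707]
wrist_force: [-0.7, 0.2, -1.6]
finger_gap: 0.315
```

```bash
python3 - <<'E'
from station import r
from h import *
s=r.sense();m=r.camera_model('wrist');im=r.get_image('wrist')[:,:,::-1].copy()
print(s['tcp_pos'],s['wrist_force'],s['finger_gap'])
F=[w+[-.0005,0,s['tcp_pos'][2]-.0567] for w in fin_wire(.5207,.278,np.radians(134.5))]
cv2.imwrite('pics/w3.png',draw(im,m,F,(0,0,512,384),1.5))
E
```

```text
[0.51933208 0.27769748 0.20598017] [-0.68447303  0.2250599  -1.62388718] 0.31517304855961176
```

View pics/w3.png

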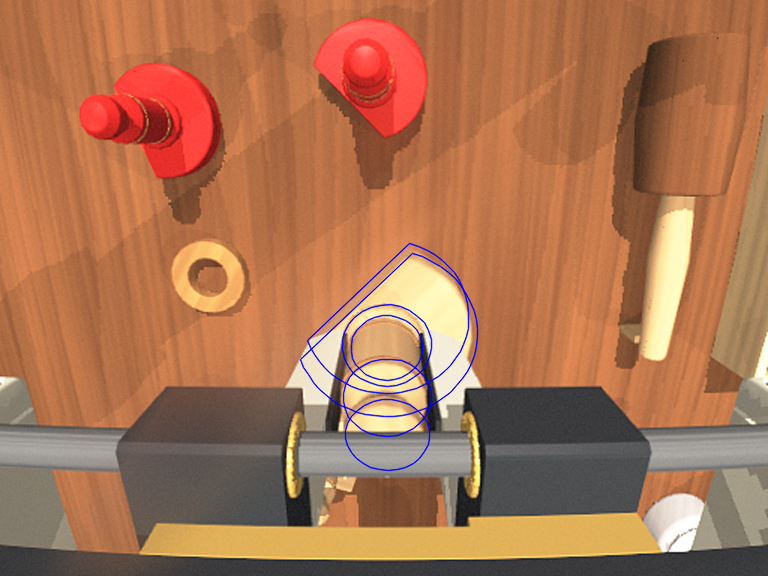

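Call:
{"api": "apply_moves", "payload": {"steps": [[0.05, 0, -0.2, 0, 1], [0.06, 0, -0.4, 0, 1], [0.09, 0, -0.6, 0, 1], [0.1, 0, -0.65, 0, 1], [0.1, 0, -0.65, 0, 1], [0.1, 0, -0.65, 0, 1], [0.1, 0, -0.65, 0, 1], [0.1, 0, -0.65, 0, 1], [0.1, 0, -0.65, 0, 1], [0.1, 0, -0.65, 0, 1]]}}

```text
time: 6.3
tcp_pos: [0.5643, -0.0119, 0.2057]
orientation: [0.707, -0.001, -0.0, -0.707]
wrist_force: [0.3, -0.6, -2.6]
finger_gap: 0.319
```

Call:
{"api": "apply_moves", "payload": {"steps": [[0.1, 0, -0.65, 0, 1], [0.1, 0, -0.65, 0, 1], [0.1, 0, -0.65, 0, 1], [0.1, 0, -0.65, 0, 1], [0.1, 0, -0.65, 0, 1], [0.1, 0, -0.6, 0, 1], [0.09, 0, -0.45, 0, 1], [0.06, 0, -0.25, 0, 1], [0, 0, 0, 0, 1], [0, 0, 0, 0, 1]]}}

```text
time: 7.3
tcp_pos: [0.6022, -0.2356, 0.206]
orientation: [-0.706, 0.0, 0.001, 0.708]
wrist_force: [-0.3, 0.8, -0.7]
finger_gap: 0.318
```

Now I'll turn it: 14 rows at +8.5° plus one at +5° gives 124°.

Call:
{"api": "apply_moves", "payload": {"steps": [[0, 0, 0, 4, 1], [0, 0, 0, 8, 1], [0, 0, 0, 8, 1], [0, 0, 0, 8, 1], [0, 0, 0, 8, 1], [0, 0, 0, 8, 1], [0, 0, 0, 8, 1], [0, 0, 0, 8, 1], [0, 0, 0, 8, 1], [0, 0, 0, 8, 1]]}}

```text
time: 8.3
tcp_pos: [0.6028, -0.2338, 0.2065]
orientation: [-0.556, 0.437, -0.435, 0.557]
wrist_force: [-0.3, 0.0, -1.1]
finger_gap: 0.318
```

Call:
{"api": "apply_moves", "payload": {"steps": [[0, 0, 0, 8, 1], [0, 0, 0, 8, 1], [0, 0, 0, 8, 1], [0, 0, 0, 8, 1], [0, 0, 0, 8, 1], [0, 0, 0, 6, 1], [0, 0, 0, 2, 1], [0, 0, 0, 0, 1], [0, 0, 0, 0, 1], [0, 0, 0, 0, 1]]}}

```text
time: 9.3
tcp_pos: [0.6025, -0.2366, 0.2067]
orientation: [-0.332, 0.624, -0.624, 0.333]
wrist_force: [-0.6, 0.1, -1.3]
finger_gap: 0.322
```

```bash
python3 - <<'E'
from station import r
from h import *
s=r.sense()
M=R.from_quat(s['orientation']).as_matrix()
print(s['tcp_pos'],M.round(3),np.degrees(np.arctan2(M[1,0],M[0,0])),s['joint_pos'],s['time'])
yaw=np.arctan2(M[1,0],M[0,0]); 
m=r.camera_model('wrist');im=r.get_image('wrist')[:,:,::-1].copy()
F=[w+[0,0,s['tcp_pos'][2]-.0567] for w in fin_wire(s['tcp_pos'][0],s['tcp_pos'][1],np.radians(134.5)+yaw)]
o=draw(im,m,F,(0,0,512,384),1.5)
for w in jig_wire(.597,-.24,np.radians(10.5)):
    p=proj(m,w)*1.5; cv2.polylines(o,[np.round(p).astype(int).reshape(-1,1,2)],False,(0,0,255),1,cv2.LINE_AA)
cv2.imwrite('pics/w4.png',o)
ms=r.camera_model('side');im=r.get_image('side')[:,:,::-1].copy()
cv2.imwrite('pics/s4.png',draw(im,ms,F,(150,50,300,170),5))
E
```

```text
[ 0.60252395 -0.23657972  0.20668302] [[-0.558  0.     0.83 ]
 [-0.83   0.001 -0.558]
 [-0.001 -1.    -0.   ]] -123.91912513751645 [ 0.02364166  0.70245089  0.57613375  1.49157809 -0.41333693  1.07075393
 -1.47149375] 9.3
```

View pics/w4.png

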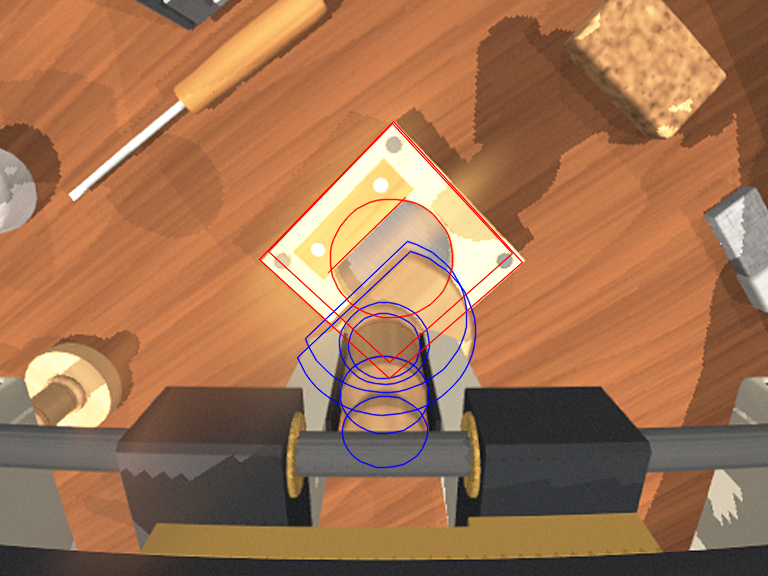

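View pics/s4.png

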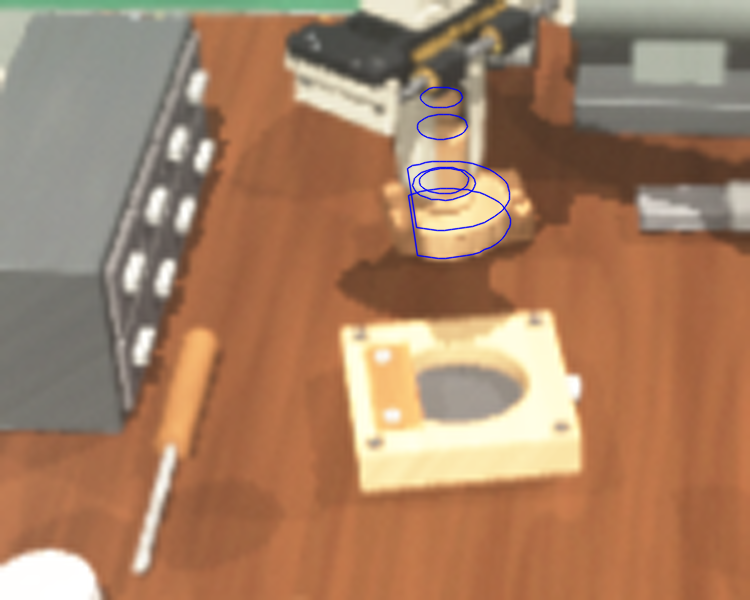

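```bash
python3 - <<'E'
from station import r
from h import *
s=r.sense()
M=R.from_quat(s['orientation']).as_matrix()
yaw=np.arctan2(M[1,0],M[0,0]); print(s['tcp_pos'],np.degrees(yaw))
m=r.camera_model('wrist');im=r.get_image('wrist')[:,:,::-1].copy()
o=draw(im,m,[],(190,140,330,250),5);cv2.imwrite('pics/w5.png',o)
im=r.get_image('side')[:,:,::-1].copy()
cv2.imwrite('pics/s5.png',draw(im,m,[],(220,65,270,110),12))
E
```

```text
[ 0.60246281 -0.23693825  0.20672821] -123.96753445061714
```

View pics/w5.png

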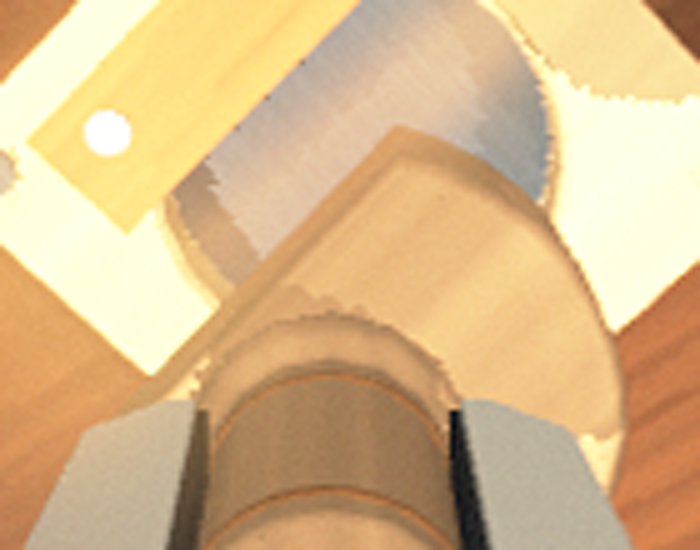

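View pics/s5.png

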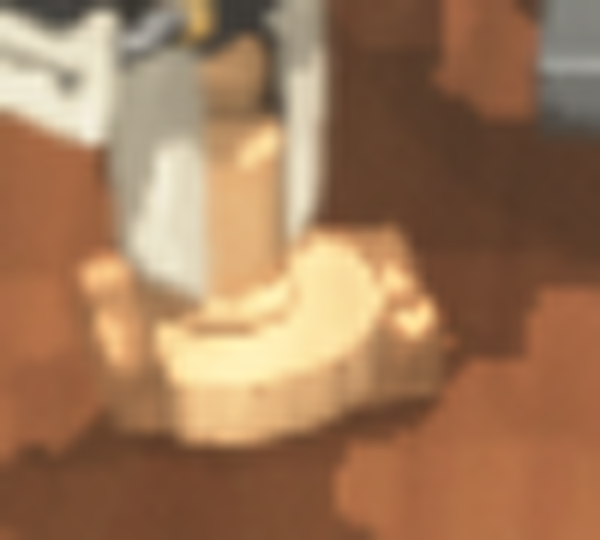

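Call:
{"api": "apply_moves", "payload": {"steps": [[0.11, 0, -0.03, 0, 1], [0, 0.2, 0, 0, 1], [0, 0.4, 0, 0, 1], [0, 0.4, 0, 0, 1], [0, 0.4, 0, 0, 1], [0, 0.4, 0, 0, 1], [0, 0.2, 0, 0, 1], [0, 0.1, 0, 0, 1], [0, 0, 0, 0, 1], [0, 0, 0, 0, 1]]}}

```text
time: 10.5
tcp_pos: [0.5987, -0.2412, 0.1024]
orientation: [0.332, -0.624, 0.625, -0.332]
wrist_force: [-0.5, -0.1, -2.0]
finger_gap: 0.319
```

```bash
cat > look.py <<'E'
import sys
from station import r
from h import *
k=sys.argv[1]
s=r.sense()
M=R.from_quat(s['orientation']).as_matrix()
yaw=np.arctan2(M[1,0],M[0,0]); print(s['tcp_pos'],np.degrees(yaw),s['wrist_force'],s['finger_gap'],s['time'])
F=[w+[0,0,s['tcp_pos'][2]-.0567] for w in fin_wire(s['tcp_pos'][0],s['tcp_pos'][1],np.radians(134.5)+yaw)]
J=jig_wire(.597,-.24,np.radians(10.5))
def both(n,crop,sc):
    m=r.camera_model(n);im=r.get_image(n)[:,:,::-1].copy()
    o=draw(im,m,F,crop,sc)
    for w in J:
        p=(proj(m,w)-crop[:2]+.5)*sc; cv2.polylines(o,[np.round(p).astype(int).reshape(-1,1,2)],False,(0,0,255),1,cv2.LINE_AA)
    return o,draw(im,m,[],crop,sc)
a,b=both('wrist',(130,100,370,290),3);cv2.imwrite(f'pics/w{k}.png',a)
c=both('side',(210,85,285,160),5);d=both('scene',(75,220,180,325),3.5714)
cv2.imwrite(f'pics/s{k}.png',np.hstack([c[0],d[0]]));
cv2.imwrite(f'pics/sr{k}.png',np.hstack([c[1],d[1]]))
E
python3 look.py 6
```

```text
[ 0.5986615  -0.24117292  0.10244791] -124.00260826249317 [-0.48903409 -0.12671643 -2.0334223 ] 0.31904798621421676 10.5
```

View pics/w6.png

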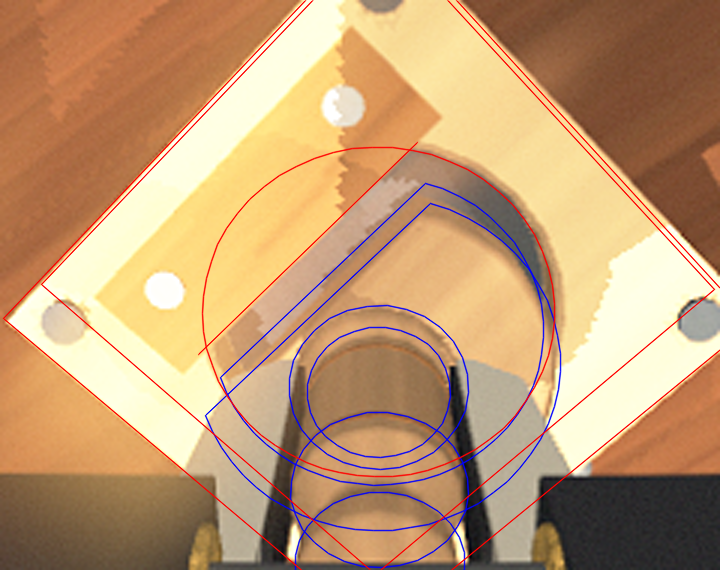

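View pics/s6.png

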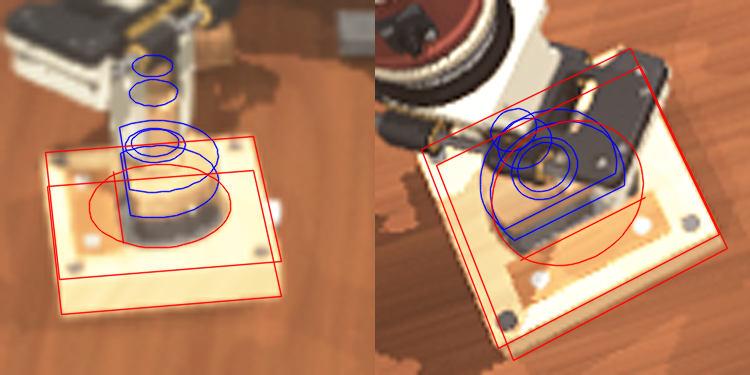

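```bash
python3 - <<'E'
from station import r
from h import *
s=r.sense()
m=r.camera_model('wrist');im=r.get_image('wrist')[:,:,::-1].copy()
cv2.imwrite('pics/w7.png',draw(im,m,[],(195,150,325,240),6))
cv2.imwrite('pics/w7r.png',im)
E
```

```text
(no output)
```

View pics/w7.png

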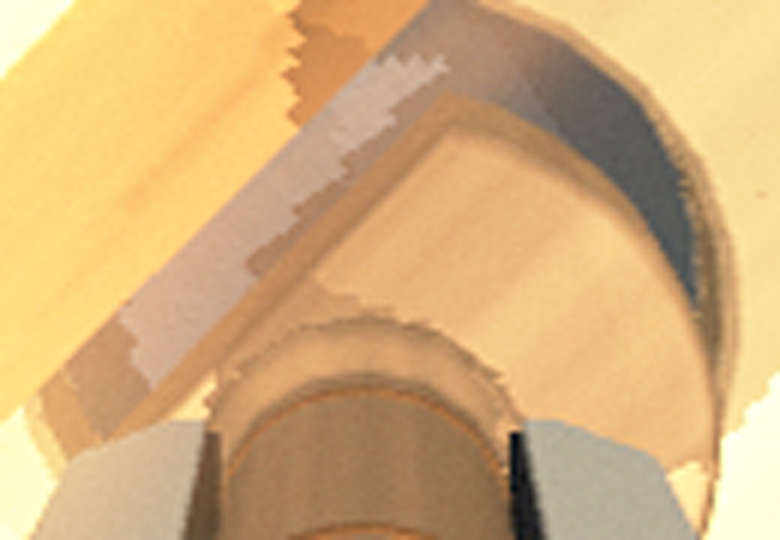

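View pics/sr6.png

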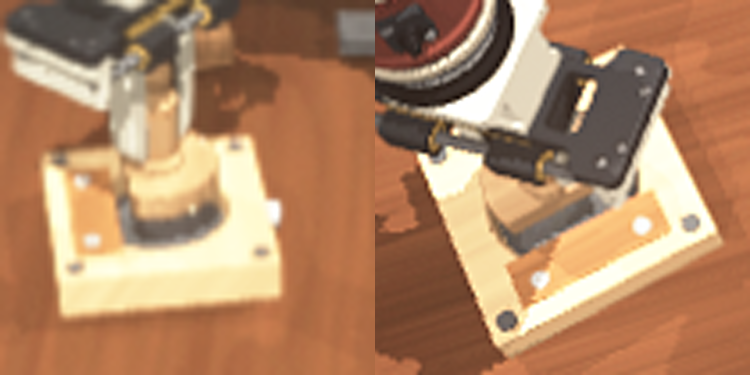

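```bash
python3 - <<'E'
from station import r
from h import *
from scipy.optimize import least_squares
s=r.sense();m=r.camera_model('wrist');M=R.from_quat(s['orientation']).as_matrix();T=s['tcp_pos']
P=lambda a,b:np.array([195+(a+.5)/6-.5,150+(b+.5)/6-.5])
c=np.sqrt(.04**2-.02**2)
# finial-frame: corner side sign
def W(p,q): # q in finial frame (z from underside)
    x,y,z,t,tilt=p
    v=R.from_euler('z',t).apply(np.atleast_2d(q))-[0,0,.05]
    v=R.from_rotvec(M[:,0]*tilt).apply(v)+[0,0,.05]
    return v+[x,y,z]
def line(p,z,u):
    a,b=proj(m,W(p,[[.02,-c,z],[.02,c,z]])); d=(b-a)/np.linalg.norm(b-a)
    return d[0]*(u-a)[1]-d[1]*(u-a)[0]
def arc(p,rr,z):
    a=np.linspace(0,2*np.pi,120); return proj(m,W(p,np.c_[rr*np.cos(a),rr*np.sin(a),0*a+z]))
def res(p,tiltw):
    e=[]
    k=[proj(m,W(p,[[.02,sg*c,z]]))[0] for z in(.0,.02) for sg in(-1,1)]
    # corner in view: the one nearest
    for kk,u in((k[0:2],P(445,95)),(k[2:4],P(452,130))):
        d=min(kk,key=lambda q:np.linalg.norm(q-u))-u; e+=list(d)
    e+=[line(p,0.,P(110,435)),line(p,0.,P(280,262)),line(p,.02,P(245,345)),line(p,.02,P(340,242))]
    e.append(arc(p,.04,.02)[:,0].max()-P(718,0)[0])
    e.append(arc(p,.015,.028)[:,1].min()-P(0,387)[1])
    e.append((arc(p,.015,.045)[:,0].max()+arc(p,.015,.045)[:,0].min())/2-P(367,0)[0])
    e.append(p[4]*tiltw)
    return np.array(e)
for tw in (1e4,5):
    p0=[T[0],T[1],T[2]-.0567,np.radians(10.5),0]
    o=least_squares(res,p0,args=(tw,),x_scale=[.01,.01,.01,.1,.1])
    print(o.x[:3].round(4),np.degrees(o.x[3:]).round(2),'off tool',((o.x[:3]-p0[:3])@M).round(4)); print(o.fun.round(2))
# jig fit points (w6 picture, crop 130,100, scale3)
E
```

```text
[ 0.5957 -0.2385  0.0454] [12.72 -0.  ] off tool [-0.0004  0.0004 -0.0038]
[-0.44 -0.23 -0.21  1.1  -0.08 -0.23  0.07  0.83  0.92 -1.32 -0.65 -0.  ]
[ 0.5959 -0.2385  0.0456] [12.68 -0.23] off tool [-0.0005  0.0002 -0.0036]
[-0.43 -0.16 -0.2   1.06 -0.05 -0.19  0.04  0.81  0.95 -1.34 -0.7  -0.02]
```

Call:
{"api": "apply_moves", "payload": {"steps": [[0.036, 0, 0.04, 2, 1], [0, 0, 0, 0, 1], [0, 0.1, 0, 0, 1], [0, 0.1, 0, 0, 1], [0, 0.1, 0, 0, 1], [0, 0.1, 0, 0, 1], [0, 0.1, 0, 0, 1], [0, 0, 0, 0, 1], [0, 0, 0, 0, 1], [0, 0, 0, 0, 1]]}}

```text
time: 11.7
tcp_pos: [0.599, -0.2435, 0.0769]
orientation: [0.321, -0.63, 0.63, -0.321]
wrist_force: [0.0, 0.6, -1.4]
finger_gap: 0.316
```

```bash
python3 look.py 8
```

```text
[ 0.59898959 -0.2434824   0.07689371] -125.9983767158544 [ 0.00799072  0.57147819 -1.39610781] 0.31590487330774986 11.7
```

View pics/w8.png

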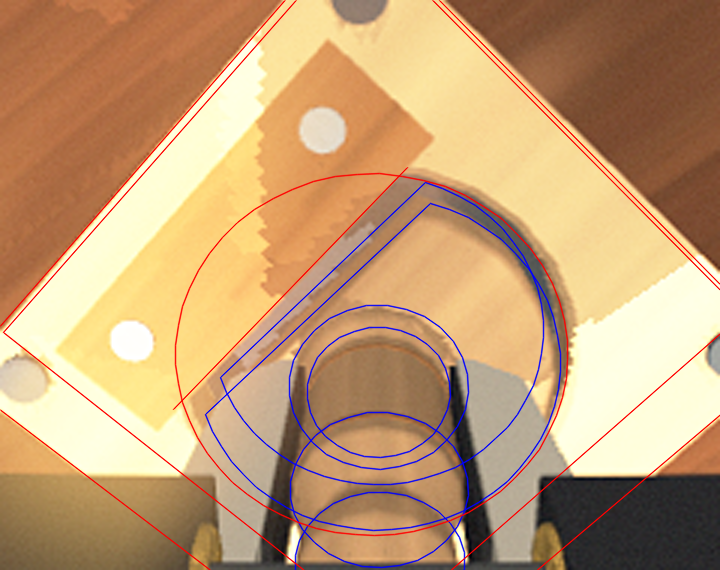

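View pics/sr8.png

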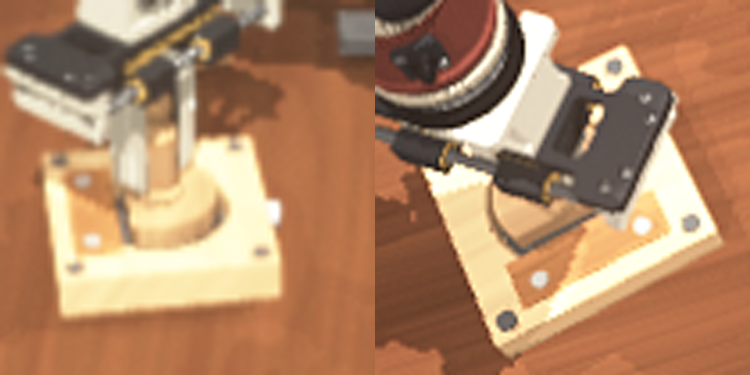

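Call:
{"api": "apply_moves", "payload": {"steps": [[0, 0.04, 0, 0, 1], [0, 0.04, 0, 0, 1], [0, 0.04, 0, 0, 1], [0, 0.04, 0, 0, 1], [0, 0.02, 0, 0, 1], [0, 0, 0, 0, 1], [0, 0, 0, 0, 1], [0, 0, 0, 0, 1], [0, 0, 0, 0, 1], [0, 0, 0, 0, 1]]}}

```text
time: 12.85
tcp_pos: [0.5988, -0.2433, 0.0677]
orientation: [0.321, -0.63, 0.63, -0.321]
wrist_force: [0.7, -0.5, -1.1]
finger_gap: 0.315
```

Call:
{"api": "apply_moves", "payload": {"steps": [[0, 0.01, 0, 0, 1], [0, 0.01, 0, 0, 1], [0, 0.01, 0, 0, 1], [0, 0, 0, 0, 1], [0, 0, 0, 0, 1], [0, 0, 0, 0, 1], [0, 0, 0, 0, 1], [0, 0, 0, 0, 1], [0, 0, 0, 0, 1], [0, 0, 0, 0, 1]]}}

```text
time: 13.85
tcp_pos: [0.5989, -0.2434, 0.0667]
orientation: [0.321, -0.63, 0.63, -0.321]
wrist_force: [-2.3, 1.1, 4.8]
finger_gap: 0.318
```

```bash
python3 look.py 9
```

```text
[ 0.59887527 -0.24335166  0.06670146] -125.99870709715633 [-2.28917619  1.07258563  4.81828209] 0.31795002480245993 13.85
```

View pics/w9.png

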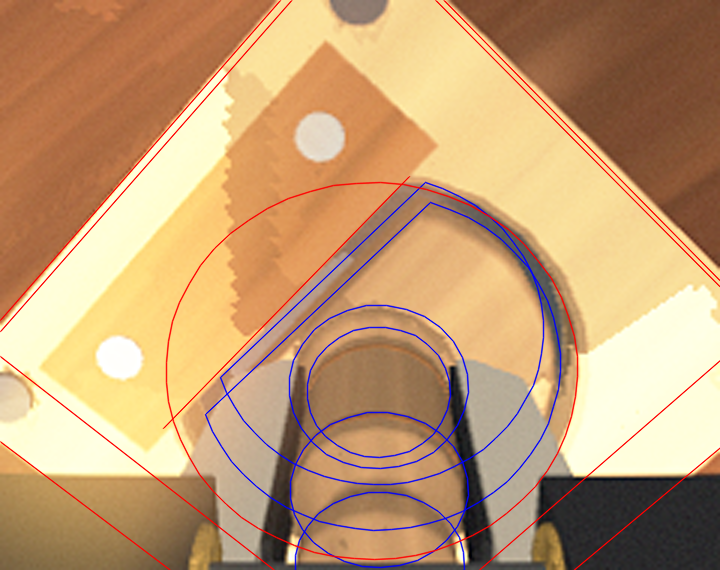

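View pics/sr9.png

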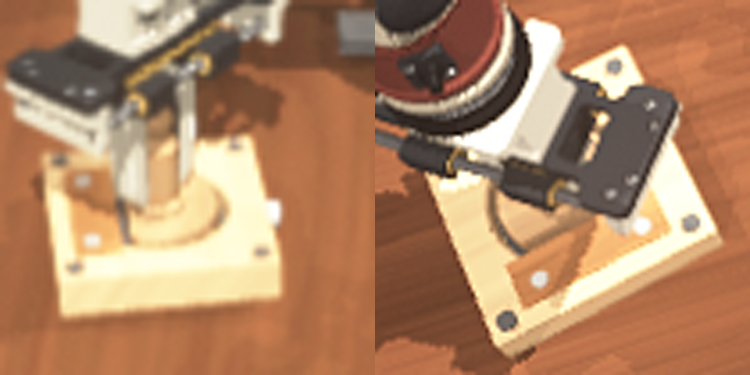

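The force reads about +5 N upward at the expected floor height, and the foot lies inside the recess with its flat parallel to the stop. Releasing now.

Call:
{"api": "apply_moves", "payload": {"steps": [[0, 0, 0, 0, 0.6], [0, 0, 0, 0, 0.5], [0, 0, 0, 0, 0.4], [0, 0, 0, 0, 0.3], [0, 0, 0, 0, 0.2], [0, 0, 0, 0, 0.1], [0, 0, 0, 0, 0], [0, 0, 0, 0, 0], [0, 0, 0, 0, 0], [0, 0, 0, 0, 0]]}}

```text
time: 15.0
tcp_pos: [0.5988, -0.2433, 0.0662]
orientation: [0.321, -0.63, 0.63, -0.321]
wrist_force: [0.4, 0.3, 0.1]
finger_gap: 0.997
```

Call:
{"api": "apply_moves", "payload": {"steps": [[0, -0.2, 0, 0, 0], [0, -0.3, 0, 0, 0], [0, -0.4, 0, 0, 0], [0, -0.4, 0, 0, 0], [0, -0.4, 0, 0, 0], [0, -0.4, 0, 0, 0], [0, -0.4, 0, 0, 0], [0, -0.2, 0, 0, 0], [0, 0, 0, 0, 0], [0, 0, 0, 0, 0]]}}

```text
time: 16.0
tcp_pos: [0.5985, -0.2431, 0.201]
orientation: [-0.321, 0.63, -0.63, 0.321]
wrist_force: [-0.1, -0.4, -0.5]
finger_gap: 1.001
```

```bash
python3 - <<'E'
from station import r
from h import *
s=r.sense();print(s['tcp_pos'],s['wrist_force'],s['finger_gap'],s['time'])
F=[w+[0,0,.01] for w in fin_wire(.5965,-.241,np.radians(10.5))]+jig_wire(.5965,-.241,np.radians(10.5))
out=[]
for n,crop,sc in(('wrist',(170,90,350,290),2.2),('side',(200,70,290,170),4.4)):
    m=r.camera_model(n);im=r.get_image(n)[:,:,::-1].copy()
    cv2.imwrite(f'pics/e_{n}.png',np.hstack([draw(im,m,[],crop,sc),draw(im,m,F,crop,sc)])); cv2.imwrite(f'pics/e_{n}_full.png',im)
E
```

```text
[ 0.59852807 -0.24305989  0.20098316] [-0.08252213 -0.39993372 -0.48408818] 1.0006151741335467 16.0
```

View pics/e_wrist.png

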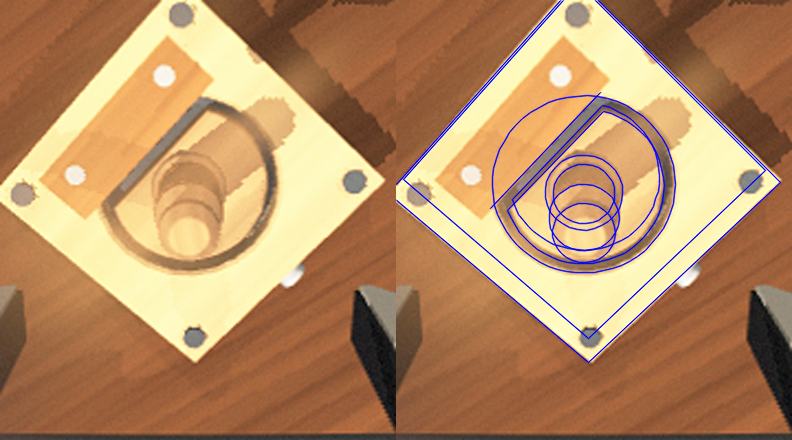

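View pics/e_side.png

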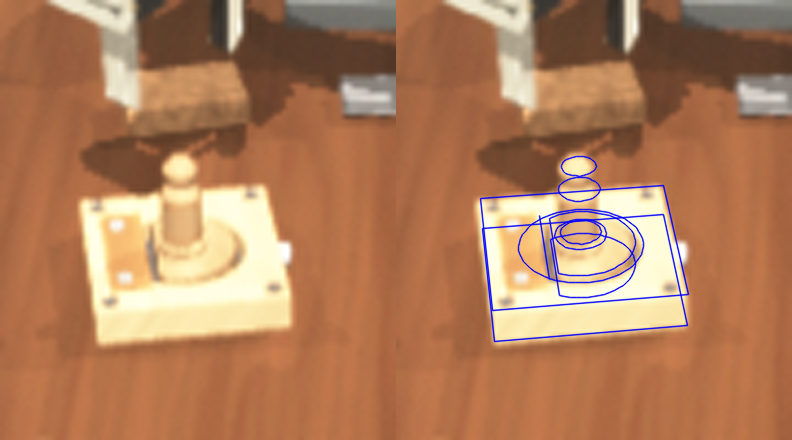

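View pics/e_side_full.png

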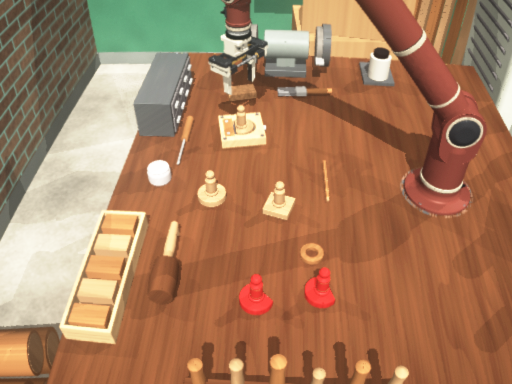

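The finial stands upright in the recess, with a thin, nearly even gap all round and its flat parallel to the stop. The bystanders are still at side (210,190) and (280,200). Handing in.

```bash
python3 -c "
from station import r
print(r.finish_job())"
```

```text
the job is handed in; nothing more can be done
None
```

The flat-footed finial is standing upright in the jig's recess, and I handed the job in at about 16 s of the 35 s allowed; no verdict was reported. I gripped it by the stem, carried it clear of the other finials, turned it about 126° and lowered it until the wrist force read about 5 N from the floor. Only then did I let go and back off.

**Last checks:**
- **Fit:** the wrist picture shows a nearly even gap round the foot, with the flat parallel to the stop. The wire model of a fully seated finial lay on it closely.
- **Bystanders and robot:** the other two finials are at the same pixels as at the start. The gripper is open and well clear, with almost no wrist force.

**Disagreements:**
- **Jig position:** the side view put the jig about 6 mm further along y than the scene view and the wrist camera did. I went with the wrist camera.
- **Finial in the grip:** the wrist camera showed it about 4 mm off the tool point and 2° off in turn. I corrected its position relative to the jig before lowering it.
- **Side overlay:** the last side view still shows a few mm of offset from my wire model, for the jig as well as the finial.

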